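# Shut the dice tin: fold the sprung door over and tuck it under the lip

## Robot

A 6-joint arm with a two-finger parallel gripper is mounted at the origin on the work surface. World frame = base frame: x ahead of the robot, y to its left, z up, the work surface at z = 0. Lengths are in mm, angles in rad, forces in N, time in s.
With the tool pointing down it reaches from about 300 to 775 mm from the base axis. Payload 14.6 kg.
Tool frame: the origin (TCP) lies on the centre line of the jaws, within the pads' length; the fingertips stand 19 mm ahead of it and the grasp point (between the pads) is the TCP (bot.tip_reach is the distance from the TCP to the fingertips, in mm); y points along the fingers, x is the direction in which the jaws open and shut, and the axes are right-handed (so a half turn about y gives the same grasp; the last joint's range is limited). The gripper opens to 85 mm and grips with 20 to 120 N. Pads are 22 mm wide; open, the fingers measure 114 mm over their backs; the gripper's body (76 mm by 85 mm) begins 54 mm behind the grasp point. The pads swing forward as they close: fully open they stand 13 mm farther back than shut.
Start: joints at [-1.371, 0.3, 1.521, -0, 1.321, -0.067], TCP at [144.999, -530.533, 250.281] pointing down, gripper open.
Joint ranges: [-3.03, 3.03], [-0.79, 2.21], [0.23, 2.52], [-1.04, 4.18], [0, 3.07], [-2.55, 2.55]. Speed limits (rad/s): [2.22, 2.22, 2.57, 3.14, 3.14, 3.14].

## Interface

Orientations are given as a unit quaternion [w, x, y, z].
In Python, from rig import bot gives the robot as it stands. Calls block until the motion is done:
- bot.move_to(position, orientation): joint-space move of the TCP to a pose.
- bot.servo_line(position, attitude=None, speed=150, until_force=None): straight line of the TCP; attitude=None keeps the orientation; speed is the mean speed in mm/s. With until_force (N) it stops when the force on the tool has changed by that much, and returns True; else False.
- bot.move_joints(angles): joint-space move.
- bot.move_gripper(opening, grip_force=None): finger opening in mm; grip_force is the grip in N (None keeps the last); returns when the fingers have stopped.
- bot.dwell(seconds).
- bot.ik(position, orientation): joint angles nearest the present ones, or None.
- bot.read_state(): the state.
- bot.read_camera(name): name is "side" or "top"; returns a dict with "image" (384x512x3 uint8, blue, green, red), "depth" (384x512 float32, mm along the optical axis (not along the pixel's ray), 0 where there is no reading), "fovy" (degrees; the focal length in pixels is half the picture's height over the tangent of half this angle, whatever the lens; pixels are square), "cx", "cy" (the principal point, pixels), "k1" (the pictures are not rectified: a ray, as slopes to the right and down, at radius r is drawn at 1 + k1 r^2 times it, then the intrinsics apply), "eye" and "attitude" of the camera in the world. Camera axes: x right, y down, z forward; pixel columns grow to the right and rows downward; lengths in mm; the calibration is good to about 2 mm. A picture is of the moment at which its call begins.
A pose or a line that the arm cannot do raises bot.MotionError and nothing moves.
- bot.finish_job(): hands the job in, once; it reports no verdict.
The state is a dict: "clock": time; "joint_positions": joint angles; "qvel": joint speeds; "effort": joint torques, N m; "ee_pos": TCP position; "tool_rot": TCP orientation; "ft_force": force on the tool from outside, world axes, zero at the start; "moment": the same for the moment, N m; "grip_width": finger opening in mm.
Only numpy, scipy, OpenCV 4.12 (cv2) and the standard library are available. Lean on these libraries where they do the work, as an engineer would, in place of code of your own. Each camera call takes 0.05 s, during which the arm holds its last target.

## Task

The two dice are back in their tin and its sprung door stands open. With the fingertips only, fold the door over until it lies flat on the tin, then, keeping it pressed down, push it along until it is fully home with its free edge tucked beneath the lip, so that it stays shut when you take your hand away. Press lightly, grip or lift nothing, and leave the dice in the tin and the mug, hourglass and card carton around it where they are.

Things in the scene. Friction and masses are not known exactly. Their poses are not given: they have to be found in the camera images.
- tin: Plain steel dice tin, 120 x 84 x 50 mm, open on top, held fast on grip pads (it does not move). Origin: centre of its underside; z up; x points from the hinge end (-60 mm) to the lip end (+60 mm). Walls and floor 2.5 mm thick; side and front walls 50 mm high, back wall (hinge end) 38.5 mm. The door folds over towards the tin's +x and then slides along +x.
- door (a joint): Angle of the sprung metal door, rad: 0 = flat on the tin, 1.57 = upright, more = leaning back past the hinge end (stop at 1.9). Starts at 1.15 to 1.75. The door, about 60 g, is 77 mm wide (last 12 mm: 71), 2.4 mm thick and reaches 95.5 mm from its hinge pin. A weak spring (1 N at the free edge overcomes it) lifts it again if let go while not under the lip.
- runner (a joint): How far the hinge pin, and the door with it, has slid in its slots towards the lip, m: 0 at the start (the flat door's edge clears the lip by 3.5 mm), 0.012 = fully home against the stop (edge 8.5 mm under the lip). Slides stiffly, about 3 N, and stays where left. If pushed forward before the door is flat, the edge lands on top of the lip.
- pin (a point): Middle of the hinge pin, which runs along the tin's y, 43.2 mm above the tin's underside, at the tin's x = -52 mm when joint runner is 0.
- lip (a point): Middle of the rear edge of the lip: a rigid metal flange turned inwards from the front wall, right across the tin, from x = +47 mm of the tin to the front wall, 46.6 to 50 mm above the tin's underside. The flat door's edge (42 to 44.4 mm high) goes under it with 2.2 mm to spare, so hold the door down flat meanwhile.
- ridge (a point): Foot of the thumb ridge on the door's outer face (on top when shut), its hinge side, mid-width, 60 mm from the pin. The ridge is a bar across the door 46 mm long, 5 mm thick (60 to 65 mm from the pin), 7.2 mm proud. A fingertip just behind it, on its hinge side, can press the door down and push it along. Flat, the outer face is 44.4 mm above the tin's underside.
- edge (a point): Middle of the door's free edge, 95.5 mm from the pin, in the middle of the door's thickness.
- die_a: Steel die, 18 mm cube with rounded edges, 45 g, lying loose on the floor of the tin. Origin: centre of its underside.
- die_b: The other steel die, same size, on the floor of the tin. Origin: centre of its underside.
- mug: Empty black ceramic mug, 80 mm across and 92 mm high, handle to one side, standing loose beside the tin (either side), its axis 130 to 150 mm from the tin's middle line. Origin: centre of its underside.
- hourglass: Hourglass in an orange plastic frame, 68 mm across and 112 mm high, standing loose on the other side of the tin, 130 to 150 mm from its middle line. Origin: centre of its underside.
- card_carton: Closed paper carton of playing cards, 64 x 92 x 19 mm, lying loose just beyond the lip end of the tin. Origin: centre of its underside.

How it is judged:
By the outcome, as a careful person would: the job done as asked, in the order asked, and still so for the second after the job is handed in, with the robot touching nothing.
It also fails if it takes over 35 s, if anything falls off the work surface, if the arm or the gripper's body presses on something with over 40 N, if the wrist force passes 120 N, or if a joint passes its speed limit or range.

## Working session

There is one attempt and no reset: what is moved stays moved. The work goes in short steps, each a Python script; the robot and the scene stay as the last script left them, time stands still between calls to the robot, and variables do not carry over. Pictures are saved under pics/ and viewed, and the job is handed in when it is done.

```bash
ls; mkdir -p pics; python3 - <<'E'
from rig import bot
import cv2,numpy as np
for n in("side","top"):
    c=bot.read_camera(n); cv2.imwrite(f"pics/{n}0.png",c["image"]); np.savez(f"{n}0.npz",**c)
    print(n,{k:v for k,v in c.items() if k not in("image","depth")},(c["depth"]>0).mean())
print(bot.read_state(),bot.tip_reach)
E
```

```text
pics
side {'fovy': 48.65430426675372, 'cx': 252.89897923976014, 'cy': 188.94232886692058, 'k1': -0.14444461500221795, 'eye': array([ 420.44248368, -331.91534944,  603.20115032]), 'attitude': array([-0.32366656,  0.91815055, -0.21770933,  0.06958571])} 0.9960581461588541
top {'fovy': 49.40812856292537, 'cx': 254.29294919371753, 'cy': 198.50502414035006, 'k1': -0.1355229170909542, 'eye': array([472.17990117,  35.85185906, 788.06230621]), 'attitude': array([ 0.0681059 , -0.69915284,  0.70887036, -0.06363728])} 0.9959360758463541
{'clock': 0.1, 'joint_positions': array([-1.37055413e+00,  3.00419480e-01,  1.52153710e+00, -5.61024463e-06,
        1.32068989e+00, -6.65492913e-02]), 'qvel': array([ 0.00045135, -0.00080641, -0.00081269, -0.00118532,  0.00043323,
       -0.00022041]), 'effort': array([ 1.22631052e-03, -5.44378424e+01, -3.62370658e+01, -8.77000616e-05,
        3.04719440e-03,  1.74276636e-05]), 'ee_pos': array([ 144.98499412, -530.34511348,  249.76822173]), 'tool_rot': array([ 0.56230227, -0.56181463,  0.42933902, -0.42877557]), 'ft_force': array([ 0.31290539, -0.58048618,  0.03983306]), 'moment': array([-0.0590932 , -0.031648  ,  0.05266933]), 'grip_width': 85.51179728216754} 19.0
```

View pics/side0.png

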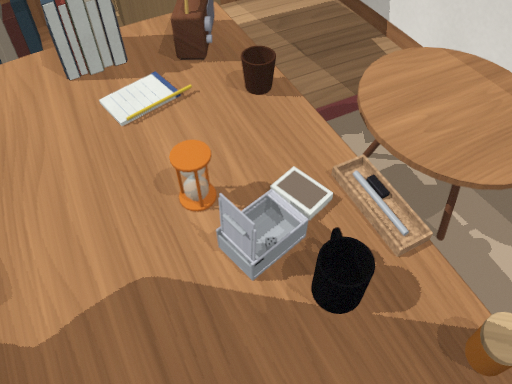

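View pics/top0.png

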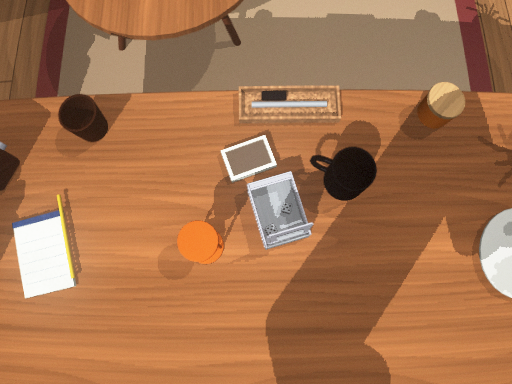

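```bash
cat > h.py <<'E'
import numpy as np,cv2
from scipy.spatial.transform import Rotation as R
def q2m(q): return R.from_quat([q[1],q[2],q[3],q[0]]).as_matrix()
def m2q(m):
    q=R.from_matrix(m).as_quat(); return np.array([q[3],q[0],q[1],q[2]])
def K(c):
    f=192/np.tan(np.radians(float(c["fovy"]))/2)
    return np.array([[f,0,c["cx"]],[0,f,c["cy"]],[0,0,1]],float),np.array([c["k1"],0,0,0],float)
def ray(c,uv):
    k,d=K(c); s=cv2.undistortPoints(np.array(uv,float).reshape(-1,1,2),k,d)[:,0]
    return np.c_[s,np.ones(len(s))]
def onplane(c,uv,z):
    w=ray(c,uv)@q2m(c["attitude"]).T; e=c["eye"]
    return e+w*((z-e[2])/w[:,2])[:,None]
def cloud(c):
    v,u=np.mgrid[0:384,0:512]; s=ray(c,np.c_[u.ravel(),v.ravel()])
    return ((s*c["depth"].reshape(-1,1))@q2m(c["attitude"]).T+c["eye"]).reshape(384,512,3)
def proj(c,P):
    k,d=K(c); m=q2m(c["attitude"]).T
    return cv2.projectPoints(np.atleast_2d(P).astype(float),cv2.Rodrigues(m)[0],-m@c["eye"],k,d)[0][:,0]
def load(n): return dict(np.load(n))
E
python3 - <<'E'
from h import *
for n,(x0,y0,x1,y1) in (("side",(200,165,340,275)),("top",(215,130,325,255))):
    c=load(n+"0.npz");P=cloud(c)
    im=cv2.resize(c["image"][y0:y1,x0:x1],None,fx=4.6,fy=4.6,interpolation=cv2.INTER_CUBIC); cv2.imwrite(f"pics/{n}1.png",im)
    print(n, P[y0:y1:12,x0:x1:12].round()[:, :, :].reshape(-1,3).min(0))
    z=P[...,2]; print("table z",np.median(z[300:,200:300]))
    for (u,v) in ([(238,220),(262,235),(302,192),(190,155),(342,260)] if n=="side" else [(280,210),(290,238),(248,158),(200,242),(350,175)]): print((u,v),P[v,u].round(1))
E
```

```text
side [ 478. -129.   -3.]
table z -0.5488488587196798
(238, 220) [544.8 -20.8 117.1]
(262, 235) [597.2   7.4   1.7]
(302, 192) [695.6  45.7  17.8]
(190, 155) [531.2 131.2 111.2]
(342, 260) [ 677.4 -105.    30. ]
top [516. -99.  -3.]
table z 0.4004894206642575
(280, 210) [597.3  -8.8   3.5]
(290, 238) [543.7 -26.4   3.2]
(248, 158) [696.1  50.8  20.2]
(200, 242) [529.2 128.4 112.4]
(350, 175) [ 664.1 -146.8    3.8]
```

View pics/side1.png

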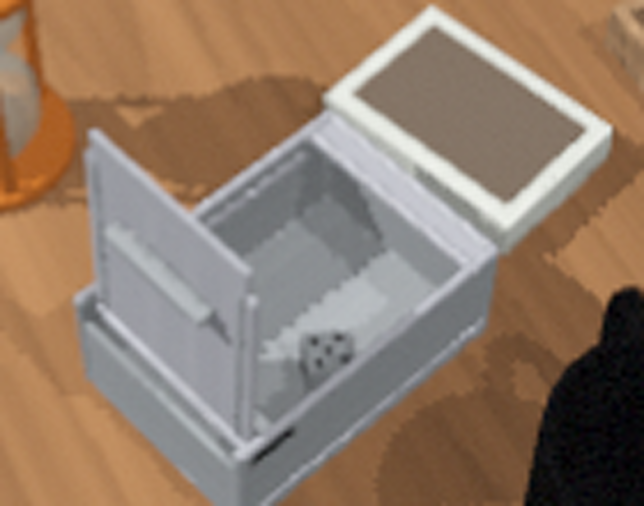

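View pics/top1.png

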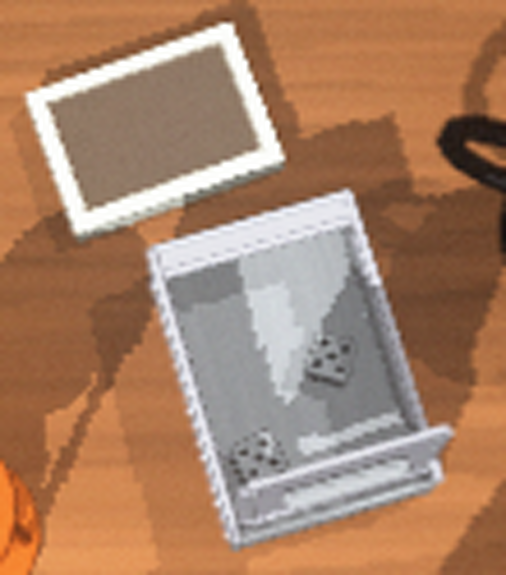

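```bash
python3 - <<'E'
from h import *
for n,(x0,y0,x1,y1) in (("side",(200,165,340,275)),("top",(215,130,325,255))):
    c=load(n+"0.npz");P=cloud(c)[y0:y1,x0:x1].reshape(-1,3)
    m=(abs(P[:,2]-50)<3.5)&(np.hypot(P[:,0]-595,P[:,1]+5)<90)
    Q=P[m]; r=cv2.minAreaRect(Q[:,:2].astype(np.float32)); print(n,m.sum(),r); print(cv2.boxPoints(r).round(1))
    lipc=Q
    # refine
    ang=None
    b=cv2.boxPoints(r); c0=np.array(r[0])
    e=[(b[1]-b[0]),(b[2]-b[1])]; L=max(e,key=np.linalg.norm); ex=L/np.linalg.norm(L)
    if ex[0]<0: ex=-ex
    ey=np.array([-ex[1],ex[0]]); print("yaw",np.arctan2(ex[1],ex[0]))
    T=np.c_[(P[:,:2]-c0)@ex,(P[:,:2]-c0)@ey,P[:,2]]
    d=T[(T[:,2]>56)&(T[:,0]<10)&(T[:,0]>-130)&(abs(T[:,1])<50)]
    print("door",len(d),d.min(0).round(1),d.max(0).round(1))
    for z in range(56,146,8):
        s=d[(d[:,2]>=z)&(d[:,2]<z+8)]
        if len(s): print(z,len(s),np.median(s,0).round(1),s[:,0].min().round(1),s[:,0].max().round(1),s[:,1].min().round(1),s[:,1].max().round(1))
E
```

```text
side 775 ((592.4826049804688, -1.2356681823730469), (122.3383560180664, 86.77072143554688), 15.874208450317383)
[[521.8  23.8]
 [545.5 -59.7]
 [663.2 -26.2]
 [639.5  57.2]]
yaw 0.27705708
door 1251 [-59.3 -39.4  56. ] [-47.3  38.6 139.6]
56 95 [-53.3  -2.5  60. ] -54.3 -52.1 -39.4 37.8
64 103 [-53.   -7.6  67.9] -54.1 -51.7 -39.2 38.0
72 101 [-52.7  -0.5  76.2] -53.7 -51.3 -39.1 37.2
80 106 [-52.3  -2.9  83.8] -53.8 -51.2 -38.4 38.6
88 51 [-52.1 -25.   92.3] -53.1 -49.1 -39.2 37.9
96 52 [-51.8 -25.6 100.4] -58.4 -49.1 -38.5 37.8
104 251 [-53.5  -2.6 107.8] -59.3 -49.0 -39.2 37.1
112 127 [-51.1  -1.5 116.1] -52.7 -49.3 -38.9 38.5
120 134 [-50.8  -5.7 124.2] -52.3 -48.9 -39.0 38.6
128 121 [-50.4  -1.9 132.1] -51.7 -47.6 -35.6 35.6
136 110 [-49.6  -1.5 138.2] -51.1 -47.3 -35.8 35.4
top 605 ((593.1187133789062, -3.8283309936523438), (121.37813568115234, 85.90094757080078), 15.697548866271973)
[[523.1  21.1]
 [546.3 -61.6]
 [663.2 -28.8]
 [639.9  53.9]]
yaw 0.27397406
door 372 [-59.  -38.3  57.9] [-48.1  38.8 141.8]
56 8 [-53.4  26.3  61.5] -53.9 -53.2 -32.9 36.4
64 7 [-53.2  22.1  68.9] -53.4 -52.7 -37.6 38.3
72 9 [-53.   29.3  75.9] -53.7 -52.4 -33.1 38.3
80 9 [-52.5  22.6  85.1] -52.8 -52.4 -37.7 35.0
88 11 [-52.3  24.5  92.3] -53.5 -52.1 -38.3 36.8
96 10 [-52.   12.2  99.4] -58.8 -51.7 -36.2 38.6
104 148 [-54.7   0.2 108.7] -59.0 -51.3 -36.4 38.7
112 28 [-51.3   5.2 116.4] -52.2 -50.9 -37.6 38.8
120 36 [-51.   -1.1 125.7] -51.4 -48.7 -38.2 38.6
128 26 [-50.7   1.1 132.9] -51.3 -50.4 -36.0 32.5
136 80 [-49.3   0.5 138.5] -50.7 -48.1 -35.5 35.8
```

```bash
cat >> h.py <<'E'
C0=np.array([592.8,-2.5]);YAW=0.2755
EX=np.array([np.cos(YAW),np.sin(YAW),0]);EY=np.array([-np.sin(YAW),np.cos(YAW),0]);EZ=np.array([0,0,1.])
def world(x,y,z): return np.r_[C0,0]+x*EX+y*EY+z*EZ
def tcp(x,z,a,sgn,y=0):
    "TCP pose with the closed fingers' front bottom edge at tin (x,y,z), tool leaning back by a"
    d=np.sin(a)*EX-np.cos(a)*EZ; f=np.cos(a)*EX+np.sin(a)*EZ
    X=sgn*EY; m=np.c_[X,d,np.cross(X,d)]
    return world(x,y,z)-19*d-11*f, m2q(m)
def fold(th,a,rP,runner=0,extra=0):
    h=max(1.2,8.4-(60-rP)/np.tan(th-a)) if th-a>0.05 else 1.2
    h-=extra
    return -52+runner+rP*np.cos(th)-h*np.sin(th), 43.2+rP*np.sin(th)+h*np.cos(th)
E
python3 - <<'E'
from h import *
from rig import bot
print(q2m(bot.read_state()["tool_rot"]).round(2))
for s in(1,-1):
    for th in(1.53,1,.5,0):
        a=.35*th; x,z=fold(th,a,52+3*(1-th/1.53)); p,q=tcp(x,z,a,s); j=bot.ik(p,q); print(s,th,round(x,1),round(z,1),p.round(1),None if j is None else j.round(2))
    p,q=tcp(-100,190,.35*1.53,s); j=bot.ik(p,q);print(p.round(),None if j is None else j.round(2))
E
```

```text
[[ 0.26 -0.    0.96]
 [-0.96  0.    0.26]
 [-0.   -1.    0.  ]]
1 1.53 -53.1 95.3 [523.3 -22.1 106. ] None
1 1 -24.4 88.5 [553.2 -13.7 102.6] [-0.15  0.36  1.87  0.25  0.61 -2.18]
1 0.5 -5.2 70.2 [574.2  -7.8  86.9] [-0.1   0.47  1.71  0.09  0.8  -2.01]
1 0 3.0 44.4 [585.1  -4.7  63.4] [-0.07  0.59  1.57 -0.    0.98 -1.92]
[478. -35. 201.] [-0.28 -0.    2.07  0.46  0.65 -2.43]
-1 1.53 -53.1 95.3 [523.3 -22.1 106. ] [-0.22  0.26  2.04  0.62  0.43  0.56]
-1 1 -24.4 88.5 [553.2 -13.7 102.6] [-0.15  0.36  1.87  0.25  0.61  0.96]
-1 0.5 -5.2 70.2 [574.2  -7.8  86.9] [-0.1   0.47  1.71  0.09  0.8   1.14]
-1 0 3.0 44.4 [585.1  -4.7  63.4] [-0.07  0.59  1.57 -0.    0.98  1.22]
[478. -35. 201.] [-0.28 -0.    2.07  0.46  0.65  0.71]
```

```bash
python3 - <<'E'
from h import *
from rig import bot
bot.move_gripper(0)
a=.35*1.53
bot.move_to(*tcp(-100,190,a,-1))
p,q=tcp(-85,95.3,a,-1); bot.servo_line(p,q,speed=120)
x,z=fold(1.53,a,52); p,q=tcp(x-4,z,a,-1); bot.servo_line(p,q,speed=50)
s=bot.read_state(); print(s["clock"],s["ee_pos"],p,s["ft_force"],s["grip_width"])
for n in("side","top"):
    c=bot.read_camera(n); np.savez(f"{n}1.npz",**c)
    u,v=proj(c,world(0,0,60))[0].astype(int); im=c["image"][max(0,v-80):v+70,max(0,u-80):u+90]; cv2.imwrite(f"pics/{n}2.png",cv2.resize(im,None,fx=3.5,fy=3.5))
E
```

```text
4.675 [519.28137707 -23.1264137  105.81525541] [519.44207417 -23.23744169 106.01455802] [-0.14814261  0.05627893  0.05788944] 0.05635235856081917
```

View pics/side2.png

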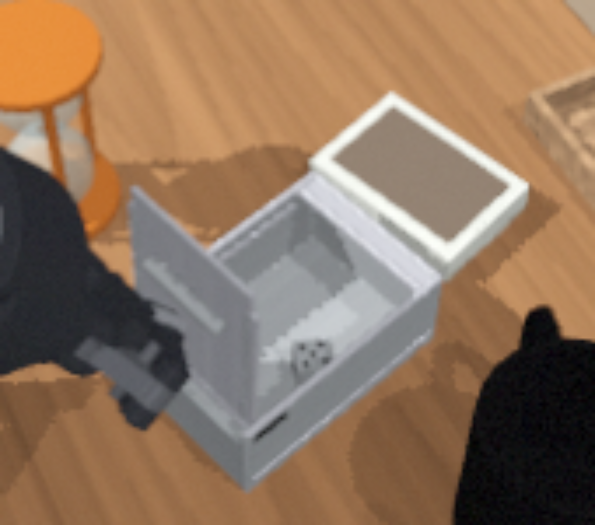

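View pics/top2.png

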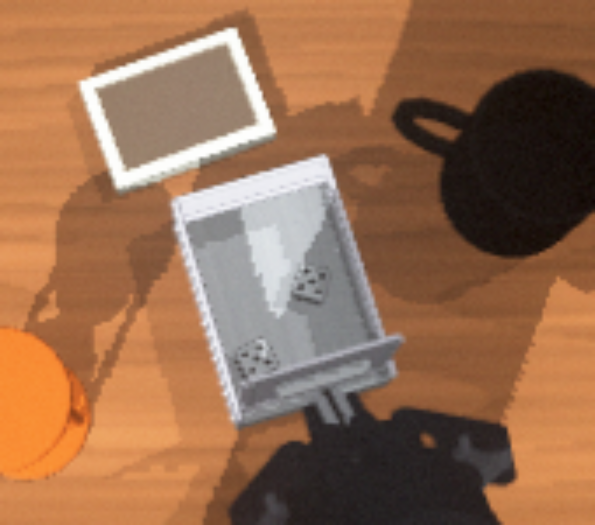

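The side view shows the fingertips just behind the ridge (about crop pixel 160,380). The top view shows them centred on the door at about 335,395. Next I fold the door.

```bash
python3 - <<'E'
from h import *
from rig import bot
for th in np.r_[np.arange(1.5,.25,-.2),.1]:
    a=.35*th; x,z=fold(th,a,52+3*(1-th/1.53)); p,q=tcp(x,z,a,-1); bot.servo_line(p,q,speed=45)
    s=bot.read_state(); print(round(th,2),round(s["clock"],2),(s["ee_pos"]-p).round(1),s["ft_force"].round(1))
for n in("side","top"):
    c=bot.read_camera(n); np.savez(f"{n}2.npz",**c)
    u,v=proj(c,world(0,0,60))[0].astype(int); im=c["image"][max(0,v-80):v+70,max(0,u-80):u+90]; cv2.imwrite(f"pics/{n}3.png",cv2.resize(im,None,fx=3.5,fy=3.5))
E
```

```text
1.5 5.06 [-0.  0.  0.] [-0.4  0.   0.7]
1.3 5.48 [-0.3  0.1 -0.2] [-0.7  0.4  0.3]
1.1 5.89 [-0.5  0.1 -0.3] [0.1 0.7 0.5]
0.9 6.28 [-0.4  0.1 -0.2] [-0.8 -0.3  1. ]
0.7 6.67 [-0.3  0.1 -0.2] [-0.5 -0.  -0.1]
0.5 7.07 [-0.2  0.1 -0.1] [-0.  -0.1 -0.6]
0.3 7.45 [-0.1  0.  -0.1] [ 0.7 -0.7 -0.4]
0.1 7.83 [-0.1  0.1 -0. ] [-0.1 -0.1 -0.3]
```

View pics/side3.png

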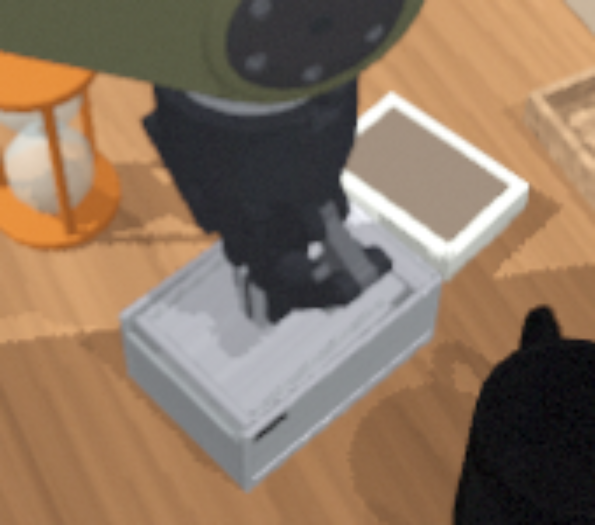

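View pics/top3.png

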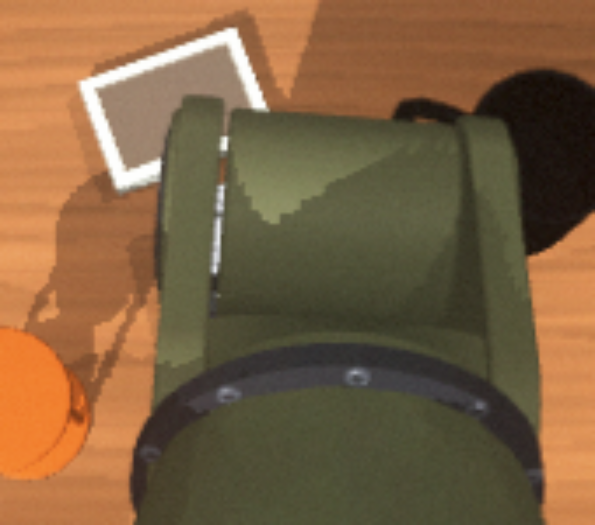

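The side view shows the door folded nearly flat, with the tip in the middle of it (about crop pixel 275,315). The top view is blocked by the arm. Next I press down to contact.

```bash
python3 - <<'E'
from h import *
from rig import bot
x,z=fold(0.03,0,55); p,q=tcp(x,z,0,-1); bot.servo_line(p,q,speed=30)
s=bot.read_state(); print(s["ee_pos"]-p,s["ft_force"].round(1))
x,z=fold(0,0,55); p,q=tcp(x,z-6,0,-1); hit=bot.servo_line(p,q,speed=8,until_force=4)
for i in range(3):
    bot.dwell(.1); s=bot.read_state(); print(hit,s["clock"],"tip z",s["ee_pos"][2]-19,s["ft_force"].round(1), ((s["ee_pos"]-world(0,0,0))@EX+11))
c=bot.read_camera("side"); np.savez("side3.npz",**c)
u,v=proj(c,world(0,0,60))[0].astype(int); im=c["image"][max(0,v-80):v+70,max(0,u-80):u+90]; cv2.imwrite(f"pics/side4.png",cv2.resize(im,None,fx=3.5,fy=3.5))
P=cloud(c).reshape(-1,3); T=np.c_[(P[:,:2]-C0)@EX,(P[:,:2]-C0)@EY,P[:,2]]
for x in range(-64,60,4):
    for lo,hi in((-34,-24),(24,34)):
        m=(T[:,0]>x)&(T[:,0]<x+4)&(T[:,1]>lo)&(T[:,1]<hi)&(T[:,2]<56)
        print(x,lo,m.sum(),np.median(T[m,2]).round(1) if m.any() else None,end=" | ")
    print()
E
```

```text
[-0.00259869  0.00494959  0.04460915] [-0.6 -0.1  1.6]
True 8.7833 tip z 43.9770769351653 [-1.5 -0.4  6.4] 3.0305679967789194
True 8.8833 tip z 44.000838157592426 [-1.4 -0.2  6.8] 3.0528527624838855
True 8.9833 tip z 43.991869935428035 [-0.7  0.2  5.7] 3.0557214957040646Traceback (most recent call last):
  File "<stdin>", line 10, in <module>
ValueError: matmul: Input operand 1 has a mismatch in its core dimension 0, with gufunc signature (n?,k),(k,m?)->(n?,m?) (size 3 is different from 2)
```

View pics/side4.png

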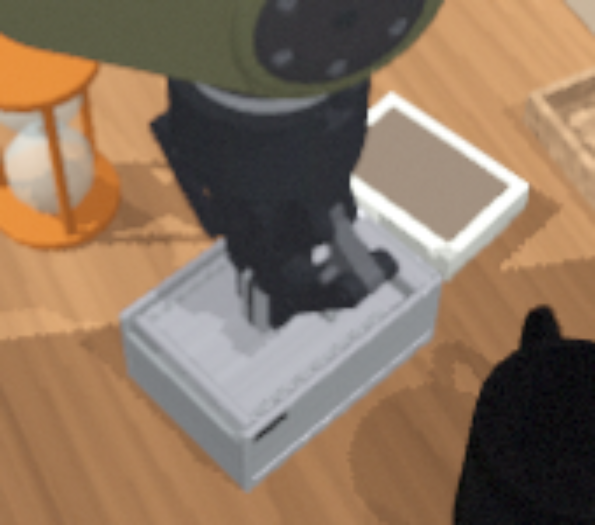

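The side view shows the door lying flat inside the side walls. Contact came at a tip height of 44.0 mm, where the flat door should be at 44.4. Now I slide forward with light down force.

```bash
python3 - <<'E'
from h import *
from rig import bot
s=bot.read_state(); z=s["ee_pos"][2]-19
q=tcp(0,0,0,-1)[1]
def tx(s): return (s["ee_pos"]-world(0,0,0))@EX+11
zc=z-.1
for x in (5,7,8,9,10,11,12):
    p,_=tcp(x,zc,0,-1); hit=bot.servo_line(p,q,speed=15,until_force=10)
    s=bot.read_state(); F=s["ft_force"]
    print(x,hit,round(s["clock"],2),round(tx(s),2),round(s["ee_pos"][2]-19,2),"Fx",round(F@EX,1),"Fy",round(F@EY,1),"Fz",round(F[2],1))
    if F[2]<3: zc-=.2
    if F[2]>9: zc+=.15
    if hit: break
E
```

```text
5 False 9.33 5.06 44.1 Fx -0.8 Fy 0.5 Fz 5.2
7 False 9.62 7.04 44.05 Fx -0.5 Fy -0.2 Fz 4.5
8 False 9.87 7.97 44.05 Fx -1.7 Fy 0.7 Fz 6.0
9 False 10.12 8.98 44.06 Fx -1.2 Fy 0.3 Fz 5.0
10 False 10.37 9.98 44.06 Fx -1.5 Fy 0.4 Fz 5.0
11 False 10.62 10.98 44.07 Fx -2.7 Fy -0.2 Fz 5.2
12 False 10.87 11.97 44.07 Fx -2.7 Fy -0.1 Fz 4.7
```

```bash
python3 - <<'E'
from h import *
from rig import bot
s=bot.read_state(); zc=s["ee_pos"][2]-19-.05
q=tcp(0,0,0,-1)[1]
def tx(s): return (s["ee_pos"]-world(0,0,0))@EX+11
for x in np.arange(13,26,1.):
    p,_=tcp(x,zc,0,-1); hit=bot.servo_line(p,q,speed=15,until_force=8)
    s=bot.read_state(); F=s["ft_force"]
    print(x,hit,round(s["clock"],2),round(tx(s),2),round(s["ee_pos"][2]-19,2),"Fx",round(F@EX,1),"Fy",round(F@EY,1),"Fz",round(F[2],1))
    if F[2]<3: zc-=.2
    if F[2]>9: zc+=.15
    if hit or F@EX<-9: break
c=bot.read_camera("side"); np.savez("side4.npz",**c)
u,v=proj(c,world(0,0,60))[0].astype(int); im=c["image"][max(0,v-80):v+70,max(0,u-80):u+90]; cv2.imwrite(f"pics/side5.png",cv2.resize(im,None,fx=3.5,fy=3.5))
E
```

```text
13.0 False 11.12 12.95 44.11 Fx -2.3 Fy -0.2 Fz 5.0
14.0 False 11.37 13.97 44.1 Fx -1.5 Fy 0.0 Fz 5.0
15.0 False 11.62 14.96 44.1 Fx -2.7 Fy -0.2 Fz 5.8
16.0 False 11.87 15.84 44.06 Fx -3.6 Fy 0.6 Fz 5.4
17.0 False 12.12 16.8 44.04 Fx -2.9 Fy -0.2 Fz 5.4
18.0 False 12.37 17.81 44.04 Fx -2.7 Fy -0.3 Fz 5.8
19.0 False 12.62 18.79 44.01 Fx -3.0 Fy -0.5 Fz 4.4
20.0 False 12.87 19.8 44.03 Fx -3.1 Fy -0.8 Fz 5.4
21.0 False 13.12 20.26 43.8 Fx -7.3 Fy -0.9 Fz 7.2
22.0 False 13.37 20.46 43.54 Fx -13.9 Fy 0.4 Fz 8.9
```

View pics/side5.png

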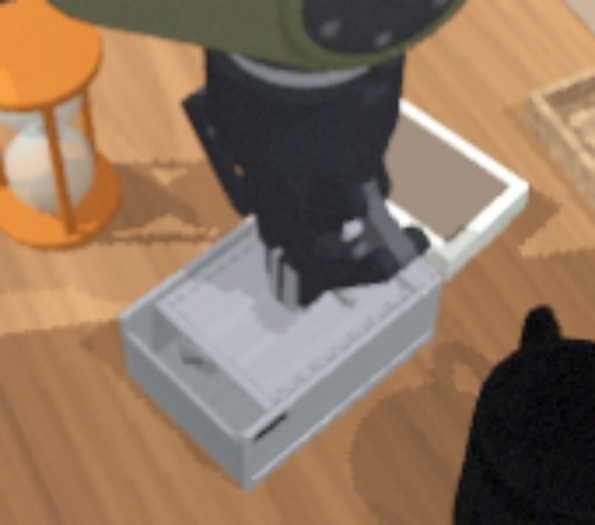

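The push force rose sharply at tip x ≈ 20.3 (expected 20.0 when home). The side view shows a wide gap at the hinge end (crop 190,355). I back off a little, lift, and check.

```bash
python3 - <<'E'
from h import *
from rig import bot
q=tcp(0,0,0,-1)[1]
bot.servo_line(tcp(18.5,44.8,0,-1)[0],q,speed=15)
bot.servo_line(tcp(17,60,0,-1)[0],q,speed=40)
bot.servo_line(tcp(-20,190,0,-1)[0],q,speed=150)
bot.move_to(*tcp(-190,260,0,-1))
bot.dwell(.3)
s=bot.read_state();print(s["clock"],s["ft_force"])
for n in("side","top"):
    c=bot.read_camera(n); np.savez(f"{n}5.npz",**c)
    u,v=proj(c,world(0,0,60))[0].astype(int); im=c["image"][max(0,v-80):v+70,max(0,u-80):u+90]; cv2.imwrite(f"pics/{n}6.png",cv2.resize(im,None,fx=3.5,fy=3.5))
    P=cloud(c).reshape(-1,3); T=np.c_[(P-world(0,0,0))@EX,(P-world(0,0,0))@EY,P[:,2]]
    print(n,[(x,round(float(np.median(T[m,2])),1)) for x in range(-60,60,4) for m in [(T[:,0]>x)&(T[:,0]<x+4)&(abs(T[:,1])<30)&(T[:,2]<150)] if m.any()])
E
```

```text
16.4583 [ 0.60500341 -0.28172865  0.01789188]
side [(-60, 37.0), (-48, 2.6), (-44, 43.7), (-40, 16.8), (-36, 43.3), (-32, 43.7), (-28, 44.6), (-24, 44.5), (-20, 44.9), (-16, 44.8), (-12, 45.1), (-8, 44.9), (-4, 45.2), (0, 45.0), (4, 45.6), (8, 45.4), (12, 45.6), (16, 46.9), (20, 52.2), (24, 46.4), (28, 45.9), (32, 46.1), (36, 46.2), (40, 46.4), (44, 47.7), (48, 50.0), (52, 49.8), (56, 50.1)]
top [(-60, 39.2), (-56, 2.9), (-52, 3.1), (-48, 2.9), (-44, 44.1), (-40, 45.2), (-36, 45.1), (-32, 45.1), (-28, 45.1), (-24, 45.0), (-20, 45.4), (-16, 45.2), (-12, 45.6), (-8, 45.6), (-4, 46.2), (0, 45.9), (4, 45.7), (8, 46.2), (12, 46.1), (16, 46.7), (20, 53.1), (24, 46.8), (28, 46.6), (32, 47.0), (36, 46.6), (40, 46.8), (44, 48.6), (48, 50.7), (52, 50.4), (56, 50.9)]
```

View pics/side6.png

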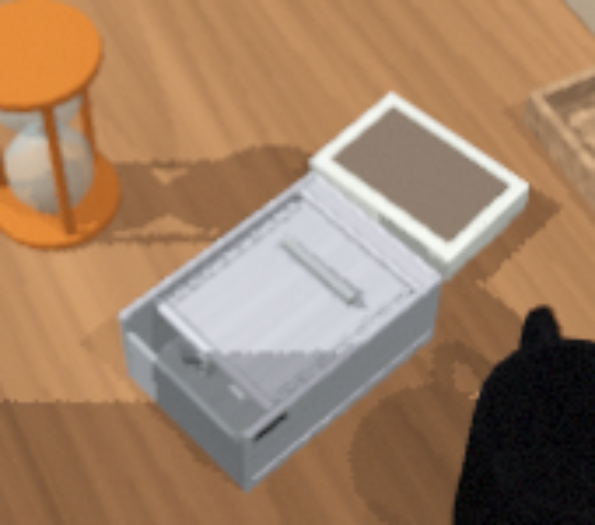

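View pics/top6.png

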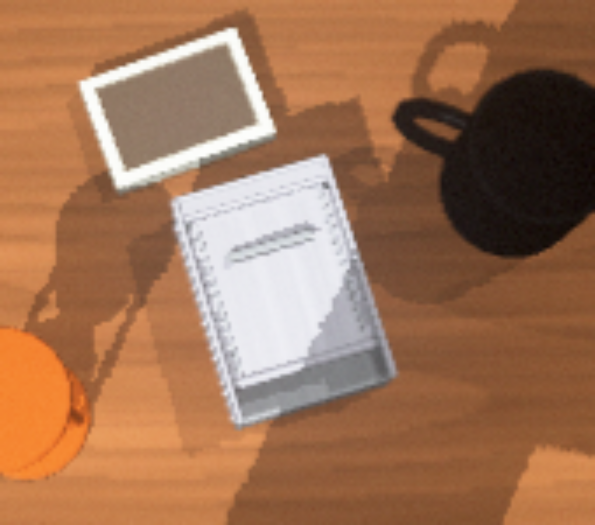

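Both views show the door flat, with its edge under the lip and the ridge at x ≈ 20–24 mm. The mug, hourglass and carton are in the same pixels as before, and the hand is clear. I'm handing in.

```bash
python3 - <<'E'
from h import *
for n in("side","top"):
    a,b=load(n+"0.npz"),load(n+"5.npz")
    for nm,p in(("carton",(696,48,19)),("hourglass",(530,129,112)),("mug",(655,-147,92))):
        u,v=proj(a,np.array(p))[0].astype(int); A,B=[cv2.cvtColor(k["image"],cv2.COLOR_BGR2GRAY)[v-35:v+35,u-35:u+35].astype(np.float32) for k in(a,b)]
        print(n,nm,np.round(cv2.phaseCorrelate(A,B),2))if 0 else print(n,nm,cv2.phaseCorrelate(A,B)[0])
from rig import bot
print(bot.finish_job())
E
```

```text
side carton (0.09197443272854855, 0.030884541383564112)
side hourglass (-0.04614203301450459, -0.02015078132433956)
side mug (-0.02234025270497142, -0.010732436022586)
top carton (0.03319798867190826, 0.1388592400910511)
top hourglass (-0.047254116531917134, 0.015229144342114864)
top mug (0.01176690137800307, -0.06570843664047743)
the job is handed in; nothing more can be done
None
```

The door is shut: folded flat, pushed to its stop, with its free edge under the lip. It stayed shut once the hand was clear, and I handed the job in at about 16.5 s.

I used only the closed fingertips. They folded the door over from behind the thumb ridge, then held it down with about 5–6 N (9 N at the very end) while pushing it along. The slide needed about 3 N, and the push ended at the stop with about 14 N.

**Final checks:**
- **Fully home:** the push stopped hard with the fingertip at tin x ≈ 20.3–20.5 mm, against 20.0 expected. That agrees within the 1–2 mm accuracy of the cameras.
- **Under the lip:** with the hand off, the door's outer face reads about 44.5 mm high at the hinge and 46.5 mm near the lip. The spring has lifted the free edge up against the underside of the lip, within its 2.2 mm of play.
- **Surroundings:** the carton, hourglass and mug had moved no more than 0.15 pixel between the first and last pictures.
- **Dice:** I did not check them separately after shutting. I never touched them, and part of one appears to show through the gap at the hinge end.

No check failed or disagreed.

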